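Seat the paint jar in its holder and loosen the cap

TASK

Gently set the flat-sided paint jar upright into the rectangular pocket of the wooden holder block, fully home on the pocket floor, and let go of it there without dropping it in. Then, with the block keeping the jar from turning, loosen its screw cap by a quarter turn or a bit more, counter-clockwise seen from above (the cap is captive and stays on the neck). Keep the jar upright all the time and leave the round jar, the mug and the two wooden cones where they stand.

Things in the scene. Friction and masses are not known exactly. Their poses are not given: they have to be found in the camera images.
- jar: The flat-sided paint jar, standing upright, 83 mm tall in all. Origin: centre of its underside. White plastic body, a block 56 mm along its x, 42 mm along its y, 55 mm high along z (up), edges rounded by 3 mm; above it a 30 mm wide neck 5 mm high, then the cap. About 0.28 kg. A half turn about z makes no difference to how it fits.
- cap (a joint): Angle of the jar's captive screw cap about the jar's vertical axis, rad: near 0 (0 to 0.12) when tight at the start, grows as it is unscrewed (counter-clockwise seen from above), stops at 2.6. It turns against a friction of about 0.12 N m and stays where it is left; it does not rise.
- cap_top (a point): Centre of the top face of the jar's cap, 83 mm above the jar's underside; turns with the cap. The cap is a grey ribbed cylinder 39 mm in diameter and 23 mm high (60 to 83 mm above the jar's underside), with a low white radial bar, 2 mm high, on its top, lying along this point's x axis (+x side).
- block: The jar holder: a wooden block 150 mm along its x, 120 mm along its y, 30 mm high, fixed to the table. Origin: centre of its underside. The pocket is in the middle of its top and opens upward.
- pocket (a point): Centre of the pocket's floor, 12 mm above the table and 18 mm below the block's top. The pocket is rectangular, 59 mm along this point's x and 45 mm along its y (1.5 mm of play on each side of the jar), with a 3 mm chamfer round its mouth.
- round_jar: Bystander: round white jar with a grey lid, 56 mm in diameter, 75 mm tall, loose. Origin: centre of its underside.
- mug: Bystander: blue mug, 80 mm in diameter, 95 mm tall, handle on its +y side, loose. Origin: centre of its underside.
- cone_a: Bystander: small wooden cone, 32 mm across its foot, 64 mm tall, loose. Origin: centre of its underside.
- cone_b: Bystander: a second wooden cone like cone_a. Origin: centre of its underside.
Not all that is in view belongs to the job. Leave any turquoise look-alike of the jar alone. There is more than one size of the block; the one meant has the size given above.

How it is judged:
By the outcome, as a careful person would: the job done as asked, in the order asked, and still so for the second after the job is handed in, with the robot touching nothing.
It also fails if it takes over 48 s, if anything falls off the work surface, if the arm or the gripper's body presses on something with over 40 N, if the wrist force passes 120 N, or if a joint passes its speed limit or range.

ROBOT

A 6-joint arm with a two-finger parallel gripper is mounted at the origin on the work surface. World frame = base frame: x ahead of the robot, y to its left, z up, the work surface at z = 0. Lengths are in mm, angles in rad, forces in N, time in s.
With the tool pointing down it reaches from about 350 to 975 mm from the base axis. Payload 7.1 kg.
Tool frame: the origin (TCP) lies at the very end of the fingers, on their centre line; the grasp point (between the pads) lies 19 mm behind it; z points along the fingers, y is the line along which they close (so a half turn about z gives the same grasp; the last joint's range is limited). The gripper opens to 88 mm and grips with 3 to 60 N. Pads are 20 mm wide; open, the fingers measure 115 mm over their backs; the gripper's body (75 mm by 178 mm) begins 61 mm behind the grasp point.
Start: joints at [-1.307, 0.423, 1.63, -0, 1.089, -0.019], TCP at [174.422, -600.151, 222.675] pointing down, gripper open.
Joint ranges: [-3, 3], [-0.9, 2.11], [0.09, 2.58], [-1.31, 4.45], [0.11, 2.69], [-2.54, 2.54]. Speed limits (rad/s): [2.39, 2.39, 3.01, 3.14, 3.14, 3.14].

INTERFACE

Orientations are given as a rotation vector (axis times angle).
In Python, from workcell import ctrl, optics gives the robot as it stands.
- The arm moves only by the shell command python3 -m jog 'ROWS'. ROWS is JSON, a list of rows, each a list of 7 numbers: the shift along the tool's x, y, z in units of 40 mm (1.0 is 40 mm), then the turn, a rotation vector about the tool's x, y, z in units of 6 degrees (1.0 is 6 degrees), then the opening, from 0 (shut) to 1 (fully open). A call has 1 to 20 rows; each row shifts and turns the commanded pose from where the row before left it, along the tool's axes as they then stand; what a row does not reach is not made up. A row lasts 1/10 s, in which the tool goes at most 50 mm and 8.59 degrees, less where a joint would pass 70% of its speed; a pose out of reach is approached as far as the arm can. A call is refused whole if a number of a shift passes 1 or a number of a turn 1, either way. A call with a gripper value outside its range is refused whole. The fingers move at their own pace and stop on an object; the grip force is fixed at half the most. Time passes only in rows, so rows that do not move let the fingers close. It gives the time, the measured TCP pose, the force, the opening and the grip force at its end, in the units of the state.
- ctrl.get_obs(): the state, without advancing time (a new reading comes with each control period).
- optics.get_image(name): name is "side" or "top"; returns the picture (384x512x3 uint8, red, green, blue); there is no depth.
- optics.camera_model(name): a dict with "fov_y" (degrees; the focal length in pixels is half the picture's height over the tangent of half this angle, whatever the lens; pixels are square), "cx", "cy" (the principal point, pixels), "view" (4x4, takes a point from world to camera coordinates). Camera axes: x right, y up, looking along -z (the intrinsics and any distortion apply to the point x, -y, -z); pixel columns grow to the right and rows downward; lengths in mm; the calibration is good to about 2 mm. A picture is of the moment at which its call begins. camera_model takes no time and is no camera call.
- ctrl.close_job(): hands the job in; it is judged then, once.
Trained networks look in the newest picture that a camera, given by its name, has taken for a name from the list of things; names that differ only in an ending like _2 or _b are one class to them, and where a whole thing is asked for, a point or a joint stands for the part that bears it (a point fixed in the world has none). Each returns a list of dicts, best first, with "conf" (0 to 1); they miss things now and then, are a little off and sometimes report something else, mostly with a low value. They report only what shows in the picture. A call takes as long as a camera call. They do not tell look-alikes from the thing itself.
- optics.masks_of(target, camera): "pixels" (384x512 bool, what is visible of it) and "extent" ([centre column, centre row, width, height] in pixels, round what is visible of it).
The state is a dict: "t": time; "qpos": joint angles; "qvel": joint speeds; "joint_torque": joint torques, N m; "ee_pos": TCP position; "orientation": TCP orientation; "ft_force": force on the tool from outside, world axes, zero at the start; "moment": the same for the moment, N m; "width": finger opening in mm; "grasp_force": force on a finger pad.
Only numpy, scipy, OpenCV 4.12 (cv2) and the standard library are available. Lean on these libraries where they do the work, as an engineer would, in place of code of your own. Each camera call takes 0.05 s, during which the arm holds its last target. There are 200 camera calls.

## Working session

There is one attempt and no reset: what is moved stays moved. The work goes in short steps, Python scripts to look and compute and a shell command to move; the robot and the scene stay as the last step left them, time stands still between calls to the robot, and variables do not carry over. Pictures are saved under pics/ and viewed, at most 10 in all, crops included, and the job is handed in when it is done.

```bash
ls; mkdir -p pics
python3 - <<'E'
from workcell import ctrl, optics
import cv2,numpy as np
for n in ("side","top"):
    im=optics.get_image(n); cv2.imwrite(f"pics/{n}0.png",im[:,:,::-1])
    m=optics.camera_model(n); print(n,{k:(np.round(v,4).tolist() if k=='view' else v) for k,v in m.items()})
    for t in ("jar","cap","block","round_jar","mug","cone_a"):
        for d in optics.masks_of(t,n): print(t,round(d["conf"],2),np.round(d["extent"],1).tolist(),int(d["pixels"].sum()))
print(ctrl.get_obs())
E
```

```text
pics
side {'fov_y': 54.4602863448695, 'cx': 259.13146323764863, 'cy': 190.09556944220196, 'view': [[0.9972, -0.0743, -0.012, -529.6769], [0.0614, 0.7104, 0.7011, -119.6398], [-0.0436, -0.6998, 0.713, -1087.1804], [0.0, 0.0, 0.0, 1.0]]}
jar 0.9 [246.9, 151.1, 16.5, 25.3] 335
jar 0.78 [246.4, 169.9, 18.1, 31.2] 420
cap 0.58 [244.8, 143.9, 9.5, 8.0] 127
cap 0.57 [245.4, 164.4, 14.2, 12.4] 136
block 0.85 [178.6, 294.1, 100.2, 78.4] 6334
block 0.36 [291.6, 268.1, 65.0, 45.3] 2619
round_jar 0.66 [245.1, 163.6, 14.6, 13.0] 129
round_jar 0.64 [337.0, 214.2, 26.3, 31.7] 513
mug 0.78 [253.2, 118.8, 21.0, 29.4] 667
cone_a 0.78 [309.2, 359.5, 16.9, 18.7] 240
cone_a 0.61 [243.8, 356.2, 16.6, 15.7] 178
top {'fov_y': 51.2575003774492, 'cx': 258.56689593024595, 'cy': 195.45613240899573, 'view': [[0.0147, -0.9999, -0.0057, 21.625], [0.9823, 0.0134, 0.187, -532.7066], [-0.187, -0.0083, 0.9823, -1197.4251], [0.0, 0.0, 0.0, 1.0]]}
jar 0.74 [211.7, 208.9, 30.5, 17.8] 295
jar 0.69 [180.3, 205.9, 14.5, 20.1] 319
cap 0.49 [176.8, 204.0, 13.5, 12.2] 140
cap 0.46 [210.3, 207.8, 13.8, 13.7] 121
block 0.84 [326
[... 278 characters left out ...]
1
{'t': 0.7, 'qpos': array([-1.30697985e+00,  4.23069892e-01,  1.62988616e+00,  1.85610986e-06,
        1.08857714e+00, -1.90143162e-02]), 'qvel': array([ 1.43015048e-04,  8.87769410e-04, -6.12881030e-05, -4.24598283e-04,
       -1.56486312e-04, -2.71327251e-05]), 'joint_torque': array([-9.28010813e-04, -5.44423342e+01, -2.74003279e+01,  6.43830397e-02,
        1.67958409e-02, -7.48140963e-06]), 'ee_pos': array([ 174.43902755, -600.16534909,  222.6993254 ]), 'orientation': array([3.11017365e+00, 4.42780646e-01, 1.39689324e-05]), 'ft_force': array([-0.07512372,  0.04756187, -0.52847518]), 'moment': array([-0.00907697, -0.00640981, -0.01425529]), 'grasp_force': 0.0, 'width': 88.17568630437562}
```

View pictures.

View pics/side0.png

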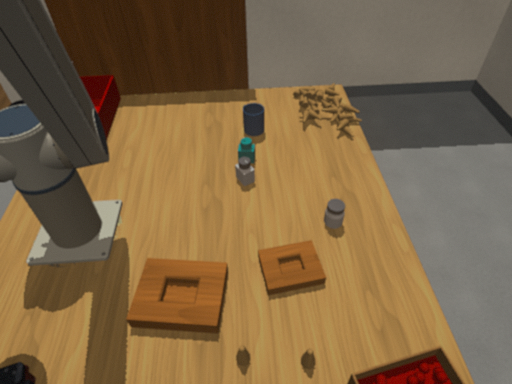

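View pics/top0.png

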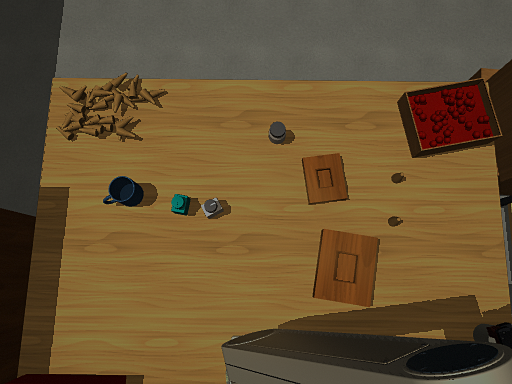

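```bash
cat > h.py <<'E'
from workcell import ctrl, optics
import cv2,numpy as np
from scipy.optimize import least_squares
from scipy.spatial.transform import Rotation as R
C={n:optics.camera_model(n) for n in("side","top")}
def proj(n,P):
    m=C[n];V=np.array(m["view"]);P=np.atleast_2d(P);c=P@V[:3,:3].T+V[:3,3]
    f=192/np.tan(np.radians(m["fov_y"]/2))
    return np.c_[m["cx"]+f*c[:,0]/-c[:,2],m["cy"]-f*c[:,1]/-c[:,2]]
def tri(a,b,z=None):
    "side px a, top px b -> point and residual px"
    r=lambda p:np.r_[proj("side",p)[0]-a,proj("top",p)[0]-b]
    s=least_squares(r,[500,0,30]);return s.x,s.fun
def backz(n,uv,z):
    return np.r_[least_squares(lambda p:proj(n,[p[0],p[1],z])[0]-uv,[500,0]).x,z]
def place(P,x,y,yaw,z=0):
    c,s=np.cos(yaw),np.sin(yaw);P=np.asarray(P,float)
    return np.c_[x+c*P[:,0]-s*P[:,1],y+s*P[:,0]+c*P[:,1],P[:,2]+z]
def crop(im,u,v,w,h,k):
    c=im[v:v+h,u:u+w];return cv2.resize(c,(w*k,h*k),interpolation=cv2.INTER_CUBIC)
E
python3 - <<'E'
from h import *
s=cv2.imread("pics/side0.png");t=cv2.imread("pics/top0.png")
top=np.hstack([crop(s,222,130,48,64,6),crop(t,165,185,64,64,6)[:384]])
a=np.hstack([crop(s,222,135,50,60,8),crop(t,175,185,50,60,8)])
cv2.imwrite("pics/jarcrop.png",a)
a=np.hstack([crop(s,252,232,80,66,5),crop(t,292,145,66,66,5)])
cv2.imwrite("pics/blkcrop.png",a)
E
```

```text
(no output)
```

View pics/jarcrop.png

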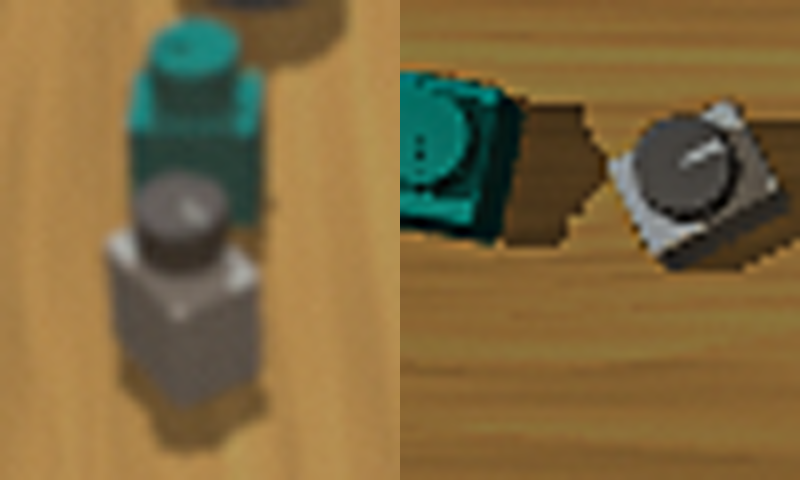

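View pics/blkcrop.png

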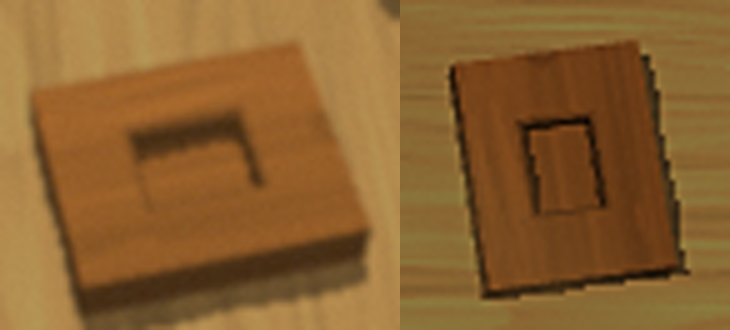

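```bash
cat > est.py <<'E'
from h import *
def px(c,o,k,off=0): c=np.array(c,float);return np.c_[(c[:,0]-off+.5)/k-.5+o[0],(c[:,1]+.5)/k-.5+o[1]]
bs=px([(35,92),(298,42),(368,232),(80,292)],(252,232),5)   # -+ ++ +- --
bt=px([(452,65),(637,42),(680,270),(485,293)],(292,145),5,400) # ++ +- -- -+
S={'-+':(-1,1),'++':(1,1),'+-':(1,-1),'--':(-1,-1)}
ks=['-+','++','+-','--'];kt=['++','+-','--','-+']
for k in S:
    p,r=tri(bs[ks.index(k)],bt[kt.index(k)]);print(k,p.round(1),r.round(2))
def res(q):
    f=lambda k:[S[k][0]*q[4]/2,S[k][1]*q[5]/2,q[3]]
    return np.r_[(proj("side",place([f(k) for k in ks],*q[:3]))-bs).ravel(),(proj("top",place([f(k) for k in kt],*q[:3]))-bt).ravel()]
s=least_squares(res,[600,-50,0,30,150,120],x_scale=[10,10,.1,10,10,10]);print("free",s.x.round(3),s.fun.round(2))
g=lambda q:res(np.r_[q,30,150,120])
s=least_squares(g,s.x[:3],x_scale=[10,10,.1]);print("block",s.x.round(3),s.fun.round(2))
# jar
ct=px([(682,167)],(175,185),8,400)[0];cs=px([(182,207)],(222,135),8)[0]
print("cap",tri(cs,ct))
jt=px([(612,165),(728,102),(782,188),(660,255)],(175,185),8,400)
js=px([(108,245),(180,312),(258,275)],(222,135),8)
c=[backz("top",u,55) for u in jt];print("top corners",np.round(c,1).tolist())
c=[backz("side",u,55) for u in js];print("side corners",np.round(c,1).tolist())
E
python3 est.py
```

```text
-+ [ 517.9 -128.9   25.6] [-0.94  0.28 -0.17 -1.14]
++ [ 664.9 -109.    27.7] [-0.45  0.15 -0.04 -0.56]
+- [ 680.5 -228.8   28. ] [-0.12  0.04 -0.01 -0.16]
-- [ 532.2 -251.9   30.2] [-0.54  0.16 -0.11 -0.72]
free [ 5.98842e+02 -1.79711e+02  1.36000e-01  2.78900e+01  1.49168e+02
  1.21639e+02] [-1.4   0.01 -0.59  0.21  0.15  0.4  -0.2  -0.04  0.05 -0.43  0.28 -0.29
 -0.83 -0.91  0.14 -0.88]
block [ 5.98547e+02 -1.80324e+02  1.37000e-01] [-1.6   0.04 -0.38  0.13  0.23 -0.15 -0.52 -0.49  0.53 -0.66  0.32 -0.49
 -0.71 -0.79  0.7  -0.79]
cap (array([496.12106981, 176.49592576,  80.56018062]), array([-0.75610018,  0.2291439 , -0.1015276 , -0.75340112]))
top corners [[498.4, 206.6, 55.0], [523.8, 162.6, 55.0], [490.3, 140.5, 55.0], [463.6, 186.6, 55.0]]
side corners [[468.2, 186.3, 55.0], [495.2, 144.4, 55.0], [527.1, 163.2, 55.0]]
```

```bash
cat > go.py <<'E'
import sys
from h import *
# go.py x y z yawdeg(tool y): prints total shift (tool axes now, units) and turn units
x,y,z,w=map(float,sys.argv[1:5]);o=ctrl.get_obs();M=R.from_rotvec(o["orientation"])
d=M.inv().apply(np.array([x,y,z])-o["ee_pos"])/40
Y=M.as_matrix()[:,1];cur=np.degrees(np.arctan2(Y[1],Y[0]));Z=M.as_matrix()[:,2]
turn=-((w-cur+180)%360-180)/6
print("t",round(o["t"],2),"tcp",o["ee_pos"].round(2),"yaw",round(cur,2),"z",Z.round(4),"F",o["ft_force"].round(1),"M",o["moment"].round(2),"w",round(o["width"],1),"g",round(o["grasp_force"],1),"q6",round(np.degrees(o["qpos"][5]),1))
print("shift",d.round(3),"turn z",turn.round(2))
E
python3 -m jog '[[0,0,0,0,0,-1,1],[0,0,0,0,0,-1,1],[0,0,0,0,0,-1,1],[0,0,0,0,0,-1,1],[0,0,0,0,0,-1,1],[0,0,0,0,0,-1,1],[0,0,0,0,0,-1,1],[0,0,0,0,0,-1,1],[0,0,0,0,0,-1,1],[0,0,0,0,0,-1,1],[0,0,0,0,0,-1,1],[0,0,0,0,0,-1,1],[0,0,0,0,0,-1,1],[0,0,0,0,0,-1,1],[0,0,0,0,0,-1,1],[0,0,0,0,0,-1,1],[0,0,0,0,0,-1,1],[0,0,0,0,0,-0.47,1]]'; python3 go.py 496 175 150 31
```

```text
t: 2.5
ee_pos: [174.4, -600.2, 222.7]
orientation: [1.541, 2.737, -0.0]
ft_force: [-0.7, 0.2, 0.3]
width: 87.7
grasp_force: 0.0
t 2.5 tcp [ 174.44 -600.18  222.72] yaw 31.23 z [ 0.e+00 -1.e-04 -1.e+00] F [-0.7  0.2  0.3] M [ 0.05 -0.12  0.02] w 87.7 g 0.0 q6 -106.1
shift [12.403 16.922  1.816] turn z 0.04
```

```bash
python3 -m jog '[[0.3,0.42,0,0,0,0,1],[0.62,0.85,0,0,0,0,1],[0.62,0.85,0,0,0,0,1],[0.62,0.85,0,0,0,0,1],[0.62,0.85,0,0,0,0,1],[0.62,0.85,0,0,0,0,1],[0.62,0.85,0,0,0,0,1],[0.62,0.85,0,0,0,0,1],[0.62,0.85,0,0,0,0,1],[0.62,0.85,0,0,0,0,1],[0.62,0.85,0,0,0,0,1],[0.62,0.85,0.1,0,0,0,1],[0.62,0.85,0.1,0,0,0,1],[0.62,0.85,0.1,0,0,0,1],[0.62,0.85,0.1,0,0,0,1],[0.62,0.85,0.1,0,0,0,1],[0.62,0.85,0.2,0,0,0,1],[0.62,0.85,0.2,0,0,0,1],[0.62,0.85,0.2,0,0,0,1],[0.62,0.85,0.2,0,0,0,1]]' | head -3; python3 go.py 496 175 27 31
python3 - <<'E'
from h import *
s=optics.get_image("side");t=optics.get_image("top")
cv2.imwrite("pics/s1.png",s[:,:,::-1]);cv2.imwrite("pics/t1.png",t[:,:,::-1])
p=ctrl.get_obs()["ee_pos"];print(proj("side",p),proj("top",p))
cv2.imwrite("pics/c1.png",np.hstack([crop(s,205,80,80,110,5),crop(t,170,145,80,110,5)])[:,:,::-1])
E
```

```text
t: 4.5
ee_pos: [493.9, 157.4, 170.5]
orientation: [1.546, 2.735, 0.001]
t 4.5 tcp [493.94 157.43 170.52] yaw 31.05 z [ 5.e-04  1.e-04 -1.e+00] F [0.7 0.2 0.6] M [-0.05 -0.13  0.03] w 87.8 g 0.0 q6 -14.7
shift [0.35  0.269 3.588] turn z 0.01
[[242.19780871 141.48202226]] [[211.78728619 199.89310521]]
```

View pics/c1.png

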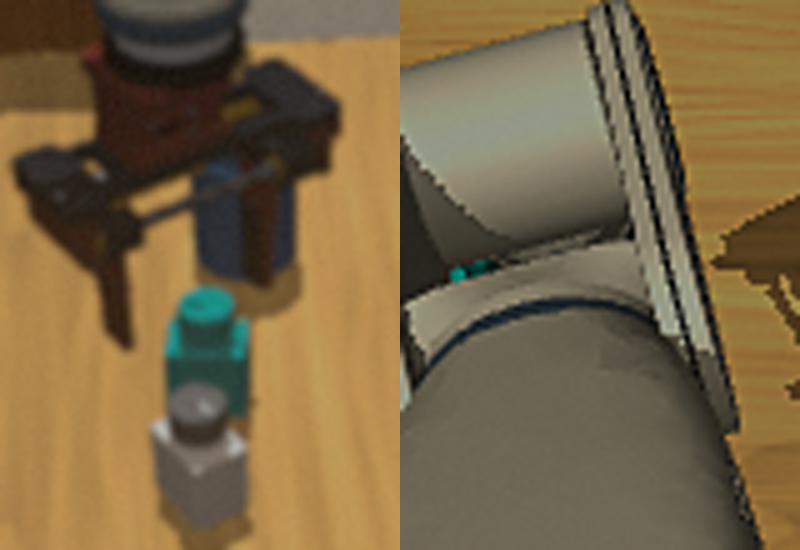

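```bash
python3 -m jog '[[0.17,0.13,0,0,0,0,1],[0.18,0.14,0,0,0,0,1],[0,0,0.4,0,0,0,1],[0,0,0.6,0,0,0,1],[0,0,0.6,0,0,0,1],[0,0,0.5,0,0,0,1],[0,0,0.4,0,0,0,1],[0,0,0.4,0,0,0,1],[0,0,0.3,0,0,0,1],[0,0,0.2,0,0,0,1],[0,0,0.19,0,0,0,1],[0,0,0,0,0,0,1]]'; python3 go.py 496 175 27 31;  python3 - <<'E'
from h import *
s=optics.get_image("side");cv2.imwrite("pics/s2.png",s[:,:,::-1]);cv2.imwrite("pics/c2.png",crop(s,205,100,80,100,6)[:,:,::-1])
E
```

```text
t: 5.8
ee_pos: [495.1, 172.9, 26.5]
orientation: [-1.547, -2.734, 0.001]
ft_force: [-0.7, 0.4, -0.4]
width: 87.7
grasp_force: 0.0
t 5.8 tcp [495.1  172.87  26.54] yaw 31.01 z [-9.e-04 -3.e-04 -1.e+00] F [-0.7  0.4 -0.4] M [ 0.   -0.08 -0.02] w 87.7 g 0.0 q6 -13.1
shift [ 0.034  0.047 -0.011] turn z 0.0
```

View pics/c2.png

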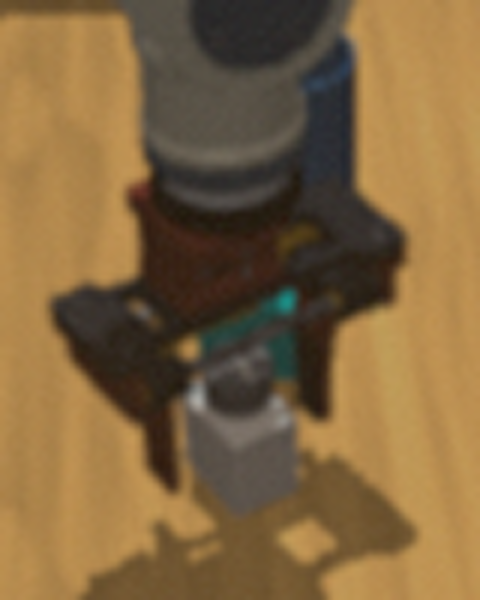

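```bash
python3 -m jog '[[0.03,0.04,0,0,0,0,0.6],[0,0,0,0,0,0,0.55],[0,0,0,0,0,0,0.5],[0,0,0,0,0,0,0.47],[0,0,0,0,0,0,0.4],[0,0,0,0,0,0,0.2],[0,0,0,0,0,0,0],[0,0,0,0,0,0,0],[0,0,0,0,0,0,0]]'; python3 go.py 496 175 27 31
```

```text
t: 6.75
ee_pos: [496.2, 174.9, 27.1]
orientation: [-1.546, -2.735, 0.0]
ft_force: [-0.3, -0.4, 1.1]
width: 42.1
grasp_force: 29.7
t 6.75 tcp [496.17 174.94  27.13] yaw 31.02 z [-0. -0. -1.] F [-0.3 -0.4  1.1] M [-0.02 -0.07  0.04] w 42.1 g 29.7 q6 -12.9
shift [ 0.003 -0.003  0.003] turn z 0.0
```

```bash
python3 -m jog '[[0,0,-0.1,0,0,0,0],[0,0,-0.3,0,0,0,0],[0,0,-0.4,0,0,0.5,0],[0,0,-0.4,0,0,1,0],[0,0,-0.4,0,0,1,0],[0,0,-0.3,0,0,1,0],[0,0,-0.1,0,0,1,0],[0,0,0,0,0,1,0],[0,0,0,0,0,1,0],[0,0,0,0,0,1,0],[0,0,0,0,0,1,0],[0,0,0,0,0,1,0],[0,0,0,0,0,1,0],[0,0,0,0,0,1,0],[0,0,0,0,0,1,0],[0,0,0,0,0,1,0],[0,0,0,0,0,1,0],[0,0,0,0,0,1,0],[0,0,0,0,0,1,0],[0,0,0,0,0,1,0]]'; python3 go.py 598.5 -180.3 105 -82.15
```

```text
t: 8.75
ee_pos: [496.0, 174.9, 107.8]
orientation: [-3.112, -0.431, -0.0]
ft_force: [-0.2, 0.2, -2.3]
width: 41.8
grasp_force: 29.8
t 8.75 tcp [496.05 174.88 107.78] yaw -74.23 z [ 1.e-04  1.e-04 -1.e+00] F [-0.2  0.2 -2.3] M [-0.03  0.06 -0.01] w 41.8 g 29.8 q6 92.4
shift [0.051 9.241 0.069] turn z 1.32
```

```bash
python3 -m jog '[[0,0.2,0,0,0,0,0],[0,0.5,0,0,0,0,0],[0,0.7,0,0,0,0,0],[0,0.8,0,0,0,0,0],[0,0.8,0,0,0,0,0],[0,0.8,0,0,0,0,0],[0,0.8,0,0,0,0,0],[0,0.8,0,0,0,0,0],[0,0.8,0,0,0,0,0],[0,0.8,0,0,0,0,0],[0,0.8,0,0,0,0,0],[0,0.7,0,0,0,0,0],[0,0.4,0,0,0,0,0],[0,0.2,0,0,0,0.3,0],[0,0.1,0,0,0,0.5,0],[0,0,0,0,0,0.5,0],[0,0,0,0,0,0,0]]'; python3 go.py 598.5 -180.3 70 -82.15
```

```text
t: 10.45
ee_pos: [597.2, -178.1, 107.0]
orientation: [-3.133, -0.225, 0.001]
ft_force: [-0.8, -0.3, -2.2]
width: 42.2
grasp_force: 29.8
t 10.45 tcp [ 597.2  -178.1   107.02] yaw -81.79 z [-7.e-04  5.e-04 -1.e+00] F [-0.8 -0.3 -2.2] M [ 0.03  0.06 -0.01] w 42.2 g 29.8 q6 64.1
shift [0.025 0.06  0.925] turn z 0.06
```

```bash
python3 -m jog '[[0.02,0.06,0.3,0,0,0.06,0],[0,0,0.4,0,0,0,0],[0,0,0.3,0,0,0,0],[0,0,0.1,0,0,0,0],[0,0,0,0,0,0,0]]'>/dev/null; python3 go.py 598.5 -180.3 63 -82.15
python3 - <<'E'
from h import *
s=optics.get_image("side");t=optics.get_image("top");cv2.imwrite("pics/s3.png",s[:,:,::-1]);cv2.imwrite("pics/t3.png",t[:,:,::-1])
k=6;a=crop(s,250,210,84,96,k);b=crop(t,295,145,44,96,k)
p=ctrl.get_obs()["ee_pos"];M=R.from_rotvec(ctrl.get_obs()["orientation"]).as_matrix()
cv2.imwrite("pics/c3.png",np.hstack([a,b])[:,:,::-1])
E
```

```text
t 10.95 tcp [ 597.86 -180.69   61.55] yaw -82.12 z [-2.5e-03  8.0e-04 -1.0e+00] F [-0.4  0.9 -2.5] M [ 0.01  0.01 -0.03] w 42.0 g 29.8 q6 64.2
shift [ 0.017 -0.007 -0.036] turn z 0.0
```

View pics/c3.png

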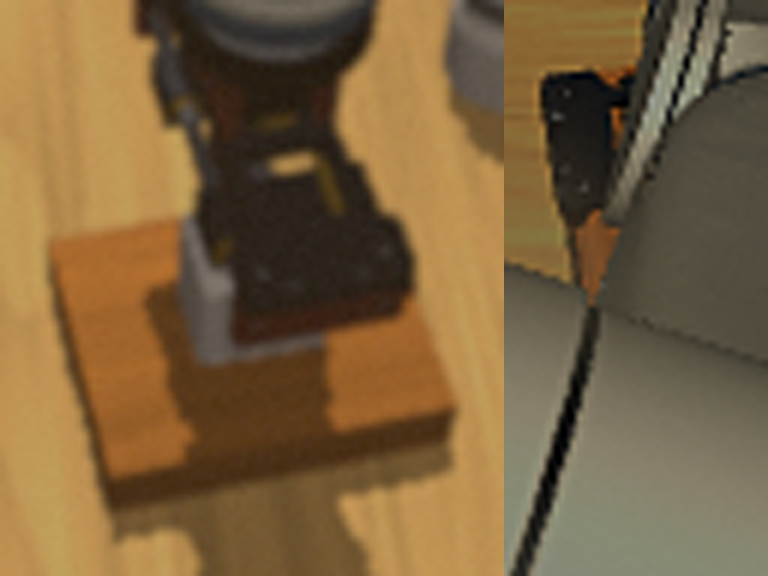

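Run:
```python
import io,contextlib
with contextlib.redirect_stdout(io.StringIO()):
    from est import *
def rs(n,kk,ob):
    f=lambda q:(proj(n,place([[S[k][0]*75,S[k][1]*60,30] for k in kk],*q))-ob).ravel()
    s=least_squares(f,[600,-180,.137],x_scale=[10,10,.1]);print(n,"block",s.x.round(3),s.fun.round(2))
rs("side",ks,bs);rs("top",kt,bt)
yaw=np.radians(7.88);J=lambda a,b:proj("side",place([[a,b,0]],597.86,-180.69,yaw,34.5))[0]
print("jar corner pred",J(-28,-21),J(-26,-19),J(28,-21),"obs 283.4 269.6 / 303.7 267.1")
# pocket floor/mouth corners predicted vs picture 0 
for n,(o,off) in {"side":((252,232),0),"top":((292,145),400)}.items():
    for z in (30,12):
        p=proj(n,place([[-29.5,22.5,z],[29.5,22.5,z],[29.5,-22.5,z],[-29.5,-22.5,z]],598.5,-180.3,.137));print(n,z,((p-o+.5)*5-.5+[off,0]).round(0).tolist())
```

```text
side block [ 5.99927e+02 -1.80750e+02  1.33000e-01] [-1.01  0.03  0.27  0.29  0.76  0.07 -0.06 -0.46]
top block [ 5.96275e+02 -1.79620e+02  1.42000e-01] [ 0.22  0.11 -0.01  0.11 -0.82 -0.19  0.61 -0.01]
jar corner pred [281.48488944 271.5907132 ] [282.05131796 270.77468296] [302.76444208 267.45054459] obs 283.4 269.6 / 303.7 267.1
side 30 [[127.0, 134.0], [235.0, 114.0], [260.0, 185.0], [148.0, 207.0]]
side 12 [[126.0, 154.0], [233.0, 133.0], [257.0, 204.0], [147.0, 226.0]]
top 30 [[536.0, 212.0], [523.0, 123.0], [592.0, 114.0], [606.0, 203.0]]
top 12 [[532.0, 218.0], [519.0, 130.0], [587.0, 121.0], [602.0, 209.0]]
```

```bash
python3 -m jog '[[0,0,0.1,0,0,0,0],[0,0,0.07,0,0,0,0],[0,0,0.05,0,0,0,0],[0,0,0.03,0,0,0,0],[0,0,0,0,0,0,0]]'>/dev/null; python3 go.py 598.5 -180.3 39 -82.15
```

```text
t 11.55 tcp [ 599.32 -181.3    56.73] yaw -82.15 z [ 1.5e-03 -5.0e-04 -1.0e+00] F [-10.1   3.5  26.7] M [ 0.42  1.54 -0.04] w 41.7 g 29.8 q6 64.2
shift [-0.018 -0.028  0.443] turn z 0.0
```

```bash
python3 -m jog '[[0,0,-0.1,0,0,0,0],[0,0,-0.1,0,0,0,0],[0,0,0,0,0,0,0],[0,0,0,0,0,0,0]]'>/dev/null; python3 go.py 598.5 -180.3 39 -82.15;python3 -m jog '[[0,0,0,0,0,0,0]]'>/dev/null; python3 go.py 598.5 -180.3 39 -82.15
```

```text
t 11.95 tcp [ 598.65 -181.03   60.81] yaw -82.14 z [-3.e-04  1.e-04 -1.e+00] F [-0.3 -0.4 -3.4] M [ 0.   -0.   -0.02] w 42.0 g 29.8 q6 64.2
shift [-0.001 -0.019  0.545] turn z 0.0
t 12.05 tcp [ 598.48 -180.99   60.54] yaw -82.14 z [-8.e-04  2.e-04 -1.e+00] F [-0.2  0.3 -3.1] M [ 0.02 -0.07  0.05] w 42.1 g 29.8 q6 64.2
shift [ 0.003 -0.017  0.539] turn z 0.0
```

```bash
cat > fit.py <<'E'
from h import *
from scipy.ndimage import map_coordinates
def prep(im):
    g=im.astype(np.float32); g=cv2.GaussianBlur(g,(0,0),0.7)
    return np.stack([g]+[],0)[0]
def score(n,g,segs):
    """sum of |colour step| across the projected segments"""
    tot=0;L=0
    for a,b in segs:
        p=proj(n,np.linspace(a,b,40));d=p[-1]-p[0];l=np.linalg.norm(d);nn=np.array([-d[1],d[0]])/l
        s=[np.stack([map_coordinates(g[:,:,c],[(p+k*nn)[:,1],(p+k*nn)[:,0]],order=1) for c in range(3)]) for k in(-.8,.8)]
        tot+=np.linalg.norm((s[1]-s[0]).mean(1))*l;L+=l
    return tot/L
def best(n,g,mk,x0,y0,yaw,r=6):
    B=(-1,)
    for w in yaw:
        for x in np.arange(x0-r,x0+r+.1,.5):
            for y in np.arange(y0-r,y0+r+.1,.5):
                s=score(n,g,mk(x,y,w))
                if s>B[0]:B=(s,x,y,w)
    return np.round(B,3)
def segs(pts,idx):
    return lambda x,y,w:[(lambda P:(P[0],P[1]))(place([pts[i],pts[j]],x,y,w)) for i,j in idx]
b=[[-75,60,30],[75,60,30],[75,-60,30],[-75,-60,30]];ring=[(0,1),(1,2),(2,3),(3,0)]
blk=segs(b,ring)
E
cat > f1.py <<'E'
from fit import *
W=np.radians([7,7.5,8,8.5])
S0=prep(cv2.imread("pics/side0.png"));T0=prep(cv2.imread("pics/top0.png"))
print("block side",best("side",S0,blk,599,-180,W));print("block top",best("top",T0,blk,599,-180,W))
for h,m in((0,"inner 12"),(3,"outer 30")):
  z=30-3+h;a,c=29.5+h,22.5+h
  q=[[-a,c,z],[a,c,z],[a,-c,z],[-a,-c,z]]
  for n,g in(("side",S0),("top",T0)): print("pocket",n,m,best(n,g,segs(q,ring),599,-180,[.137]))
q=[[-29.5,22.5,12],[29.5,22.5,12],[29.5,-22.5,12],[-29.5,-22.5,12]]
im=optics.get_image("side");cv2.imwrite("pics/s4.png",im[:,:,::-1]);G=prep(im[:,:,::-1])
o=ctrl.get_obs();z=o["ee_pos"][2]-27.1;print(o["ee_pos"].round(2))
j=[[-28,21,z+6],[-28,21,z+50],[-28,-21,z+2],[-28,-21,z+22],[-28,20,z],[-28,-18,z],[-26,-21,z],[20,-21,z]]
mk=segs(j,[(0,1),(4,5),(6,7)]);B=best("side",G,mk,598.5,-181,[.137],9);print("jar side",B)
print("now block",best("side",G,segs(b,[(1,2),(2,3),(3,0)]),599,-180,W))
k=9;a=crop(im,255,225,88,66,k)[:,:,::-1].copy()
dr=lambda s,c:[cv2.polylines(a,[np.round(((proj("side",np.array(t))-[255,225]+.5)*k-.5)*8).astype(int)],False,c,1,cv2.LINE_AA,3) for t in s]
dr(blk(598.5,-180.3,.137),(255,255,0));dr(mk(*B[1:]),(0,0,255));dr(mk(598.5,-181,.137),(0,255,0))
cv2.imwrite("pics/c4.png",a)
E
python3 f1.py
```

```text
block side [ 3.667e+01  5.955e+02 -1.800e+02  1.400e-01]
block top [ 3.7172e+01  5.9800e+02 -1.7500e+02  1.4800e-01]
pocket side inner 12 [ 2.1641e+01  6.0050e+02 -1.7500e+02  1.3700e-01]
pocket top inner 12 [ 3.2271e+01  5.9300e+02 -1.7650e+02  1.3700e-01]
pocket side outer 30 [ 2.292e+01  5.995e+02 -1.805e+02  1.370e-01]
pocket top outer 30 [ 3.3103e+01  5.9650e+02 -1.7900e+02  1.3700e-01]
[ 598.48 -180.95   60.56]
jar side [ 3.037e+01  6.025e+02 -1.805e+02  1.370e-01]
now block [ 3.7893e+01  5.9550e+02 -1.8000e+02  1.3100e-01]
```

View pics/c4.png

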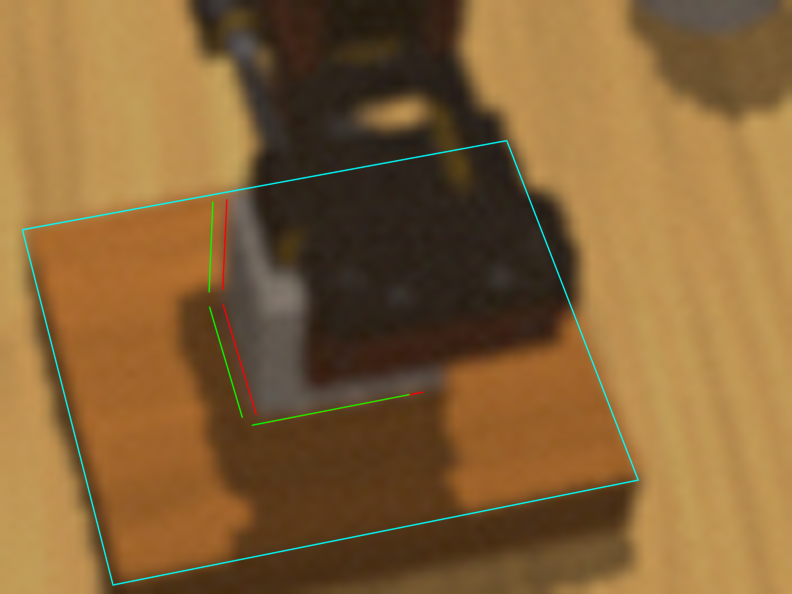

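```bash
python3 -m jog '[[-0.1,0.01,0,0,0,0,0],[0,0,0.06,0,0,0,0],[0,0,0.04,0,0,0,0],[0,0,0.04,0,0,0,0],[0,0,0,0,0,0,0]]'>/dev/null; python3 go.py 594.5 -182 39 -82.15
```

```text
t 12.6 tcp [ 594.72 -181.9    56.92] yaw -82.14 z [-5.e-04  2.e-04 -1.e+00] F [-5.2  3.  12.6] M [ 0.25  1.07 -0.07] w 42.0 g 29.9 q6 64.0
shift [-0.006  0.002  0.448] turn z 0.0
```

```bash
python3 -m jog '[[0,0,-0.1,0,0,0,0],[0.03,-0.07,0,0,0,0,0],[0,0,0.04,0,0,0,0],[0,0,0.04,0,0,0,0],[0,0,0.03,0,0,0,0],[0,0,0,0,0,0,0]]'>/dev/null; python3 go.py 594.5 -182 39 -82.15
```

```text
t 13.2 tcp [ 595.61 -178.99   54.6 ] yaw -82.14 z [-3.e-04  1.e-04 -1.e+00] F [ 1.   0.3 -3.2] M [ 0.05 -0.15  0.  ] w 42.1 g 29.8 q6 64.3
shift [-0.038  0.071  0.39 ] turn z 0.0
```

```bash
python3 -m jog '[[0,0,0.04,0,0,0,0],[0,0,0.04,0,0,0,0],[0,0,0.04,0,0,0,0],[0,0,0,0,0,0,0]]'>/dev/null; python3 go.py 594.5 -182 39 -82.15
```

```text
t 13.6 tcp [ 595.66 -179.05   50.05] yaw -82.14 z [-1.e-04  0.e+00 -1.e+00] F [ 0.8  1.  -3.5] M [ 0.   -0.12  0.01] w 41.8 g 29.8 q6 64.3
shift [-0.039  0.069  0.276] turn z 0.0
```

```bash
python3 -m jog '[[0,0,0.05,0,0,0,0],[0,0,0.05,0,0,0,0],[0,0,0.05,0,0,0,0],[0,0,0.04,0,0,0,0],[0,0,0.02,0,0,0,0],[0,0,0.01,0,0,0,0],[0,0,0,0,0,0,0]]'>/dev/null; python3 go.py 594.5 -182 39.1 -82.15
```

```text
t 14.3 tcp [ 595.67 -179.08   41.41] yaw -82.14 z [-0.  0. -1.] F [ 1.8 -0.8 -3.5] M [ 0.06 -0.18  0.02] w 41.8 g 29.8 q6 64.3
shift [-0.039  0.068  0.058] turn z 0.0
```

```bash
python3 -m jog '[[0,0,0.02,0,0,0,0],[0,0,0.02,0,0,0,0],[0,0,0.01,0,0,0,0],[0,0,0,0,0,0,0]]'>/dev/null; python3 go.py 594.5 -182 39.1 -82.15
```

```text
t 14.7 tcp [ 595.69 -179.08   39.45] yaw -82.13 z [ 0. -0. -1.] F [ 0.5 -0.5 -2.5] M [-0.01 -0.14  0.06] w 41.9 g 29.8 q6 64.3
shift [-0.039  0.068  0.009] turn z 0.0
```

```bash
python3 -m jog '[[0,0,0.01,0,0,0,0],[0,0,0.01,0,0,0,0],[0,0,0.01,0,0,0,0],[0,0,0,0,0,0,0]]'>/dev/null; python3 go.py 594.5 -182 39.1 -82.15
```

```text
t 15.1 tcp [ 595.69 -179.1    39.09] yaw -82.14 z [ 1.e-04 -0.e+00 -1.e+00] F [-1.9  0.6  6.4] M [ 0.16  0.37 -0.03] w 41.8 g 29.8 q6 64.3
shift [-0.039  0.068 -0.   ] turn z 0.0
```

```bash
python3 -m jog '[[0,0,0,0,0,0,0.5],[0,0,0,0,0,0,0.6],[0,0,0,0,0,0,0.8],[0,0,0,0,0,0,0.9],[0,0,-0.1,0,0,0,0.9],[0,0,-0.3,0,0,0,0.9],[0,0,-0.3,0,0,0,0.9],[0,0,-0.09,0,0,0,0.9],[0,0,0,0,0,0,0.9]]'>/dev/null; python3 go.py 595.7 -179.1 70.5 -82.15
python3 - <<'E'
from h import *
s=optics.get_image("side");cv2.imwrite("pics/s5.png",s[:,:,::-1]);cv2.imwrite("pics/c5.png",crop(s,250,210,84,90,6)[:,:,::-1])
E
```

```text
t 16.0 tcp [ 596.48 -179.33   71.33] yaw -82.14 z [ 2.3e-03 -7.0e-04 -1.0e+00] F [ 0.2 -0.6 -0.3] M [ 0.02 -0.01 -0.05] w 79.0 g 0.0 q6 64.3
shift [-0.018 -0.008  0.021] turn z 0.0
```

View pics/c5.png

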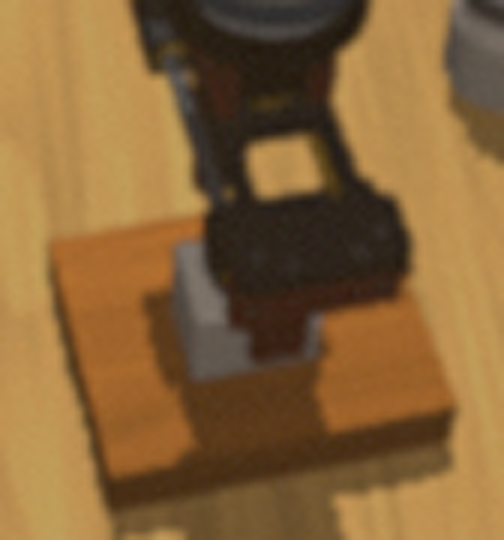

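Run:
```python
from h import *
f=lambda u,v,z:backz("side",[250+(u+.5)/6-.5,210+(v+.5)/6-.5],z)
a,b=f(197,380,30),f(318,357,30);print("jar front corners",a,b,"len",np.linalg.norm(a-b))
m=(a+b)/2;n=np.array([-np.sin(.137),np.cos(.137),0]);t=np.array([np.cos(.137),np.sin(.137),0]);print("jar c",m+21*n)
c,d=f(250,362,71.3),f(305,353,71.3);print("finger",c,d);q=(c+d)/2
print("tool-x offset jar minus finger:",(m-q)@t,"finger dist behind", (m-q)@n)
```

```text
jar front corners [ 575.37301231 -206.57781004   30.        ] [ 628.02820295 -199.5833448    30.        ] len 53.1177149790581
jar c [ 598.83259892 -182.27734388   30.        ]
finger [ 593.3020192  -225.54497107   71.3       ] [ 616.05491817 -223.17553228   71.3       ]
tool-x offset jar minus finger: -0.04375466709734999 finger dist behind 21.486979273759903
```

```bash
python3 -m jog '[[0,0,0.01,0,0,0,0.6],[0,0,0,0,0,0,0.5],[0,0,0,0,0,0,0.45],[0,0,0,0,0,0,0.3],[0,0,0,0,0,0,0],[0,0,0,0,0,0,0],[0,0,0,0,0,0,0]]'>/dev/null; python3 go.py 595.7 -179.1 70.5 -82.15
```

```text
t 16.75 tcp [ 595.6  -179.09   69.34] yaw -82.14 z [-1.e-04 -0.e+00 -1.e+00] F [ 1.3 -0.4 -0.3] M [-0.09 -0.04  0.04] w 37.2 g 30.0 q6 64.3
shift [ 0.002  0.    -0.029] turn z 0.0
```

```bash
python3 -m jog '[[0,0,0,0,0,-0.5,0],[0,0,0,0,0,-0.7,0],[0,0,0,0,0,-0.7,0],[0,0,0,0,0,-0.7,0],[0,0,0,0,0,-0.7,0],[0,0,0,0,0,0,0]]'; python3 go.py 595.7 -179.1 69.4 22
```

```text
t: 17.35
ee_pos: [596.1, -179.5, 69.4]
orientation: [3.049, 0.752, 0.001]
ft_force: [0.9, -2.0, -2.1]
width: 37.6
grasp_force: 30.0
t 17.35 tcp [ 596.06 -179.48   69.44] yaw -62.3 z [ 9.e-04 -6.e-04 -1.e+00] F [ 0.9 -2.  -2.1] M [-0.51 -0.26 -0.  ] w 37.6 g 30.0 q6 44.5
shift [-0.004 -0.013  0.001] turn z -14.05
```

```bash
python3 -m jog '[[0,0,0,0,0,-0.7,0],[0,0,0,0,0,-0.7,0],[0,0,0,0,0,-0.7,0],[0,0,0,0,0,-0.7,0],[0,0,0,0,0,-0.7,0]]' >/dev/null; python3 go.py 595.7 -179.1 69.4 22; python3 -m jog '[[0,0,0,0,0,-0.8,0],[0,0,0,0,0,-0.8,0],[0,0,0,0,0,-0.8,0],[0,0,0,0,0,-0.8,0],[0,0,0,0,0,-0.8,0]]' >/dev/null; python3 go.py 595.7 -179.1 69.4 22
```

```text
t 17.85 tcp [ 596.43 -179.71   69.55] yaw -41.3 z [ 0.0017 -0.001  -1.    ] F [ 3.4 -4.  -3.7] M [-0.78 -0.65 -0.1 ] w 37.1 g 30.0 q6 23.5
shift [-0.001 -0.024  0.004] turn z -10.55
t 18.35 tcp [ 596.93 -179.76   69.71] yaw -17.28 z [ 0.0028 -0.0012 -1.    ] F [ 3.9 -2.5 -4. ] M [-0.8  -0.88 -0.12] w 37.4 g 30.0 q6 -0.6
shift [ 0.007 -0.034  0.008] turn z -6.55
```

```bash
python3 -m jog '[[0,0,0,0,0,-0.8,0],[0,0,0,0,0,-0.8,0],[0,0,0,0,0,-0.8,0],[0,0,0,0,0,-0.8,0],[0,0,0,0,0,-0.8,0],[0,0,0,0,0,-0.8,0],[0,0,0,0,0,-0.8,0],[0,0,0,0,0,-0.8,0],[0,0,0,0,0,-0.6,0],[0,0,0,0,0,0,0]]' >/dev/null; python3 go.py 595.7 -179.1 69.4 22; python3 -m jog '[[0,0,0,0,0,0,0.5],[0,0,0,0,0,0,0.6],[0,0,0,0,0,0,0.8],[0,0,0,0,0,0,0.95],[0,0,0,0,0,0,1],[0,0,-0.2,0,0,0,1],[0,0,-0.6,0,0,0,1],[0,0,-0.8,0,0,0,1],[0,0,-0.8,0,0,0,1],[0,0,-0.8,0,0,0,1],[0,0,-0.3,0,0,0,1]]'>/dev/null; python3 go.py 595.7 -179.1 69.4 22
```

```text
t 19.35 tcp [ 597.4  -179.59   69.98] yaw 24.63 z [ 0.0037 -0.0012 -1.    ] F [ 4.8 -1.5 -3.2] M [-0.46 -1.14 -0.08] w 37.6 g 30.0 q6 -42.5
shift [ 0.029 -0.034  0.014] turn z 0.44
t 20.45 tcp [ 597.26 -179.56  213.45] yaw 24.66 z [ 0.0053 -0.0016 -1.    ] F [ 0.6 -0.2  0.2] M [ 0.   -0.09 -0.01] w 87.8 g 0.0 q6 -42.5
shift [ 0.04  -0.045  3.601] turn z 0.44
```

```bash
python3 -m jog '[[0.4,0,0,0,0,0,1],[0.9,0,0,0,0,0,1],[0.9,0,0,0,0,0,1],[0.9,0,0,0,0,0,1],[0.9,0,0,0,0,0,1],[0.9,0,0,0,0,0,1],[0.9,0,0,0,0,0,1],[0.9,0,0,0,0,0,1],[0.4,0,0,0,0,0,1],[0,0,0,0,0,0,1]]' >/dev/null; python3 go.py 595.7 -179.1 69.4 22;  python3 - <<'E'
from h import *
s=optics.get_image("side");t=optics.get_image("top");cv2.imwrite("pics/s6.png",s[:,:,::-1]);cv2.imwrite("pics/t6.png",t[:,:,::-1])
cv2.imwrite("pics/c6.png",np.hstack([crop(s,265,225,50,70,8),crop(t,300,145,50,70,8)])[:,:,::-1])
E
```

```text
t 21.45 tcp [474.24  80.88 207.75] yaw 24.83 z [-3.8e-03 -1.0e-04 -1.0e+00] F [ 0.9 -0.5  0.2] M [ 0.05 -0.14 -0.05] w 88.0 g 0.0 q6 -16.6
shift [-7.179  0.038  3.448] turn z 0.47
```

View pics/c6.png

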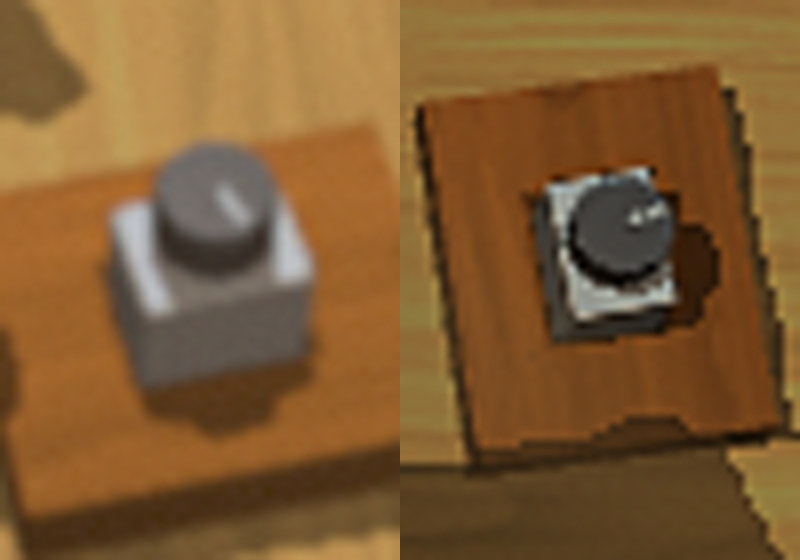

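Run:
```python
from h import *
p,r=tri([291.2,248.3],[327.06,173.3]);print(p,r)
if 88<p[2]<99: print(ctrl.close_job())
```

```text
[ 597.3824052  -178.08590512   93.10593547] [-0.45794648  0.14491999 -0.06318835 -0.58703299]
the job is handed in; nothing more can be done
None
```

The jar is upright on the pocket floor of the 150 × 120 mm block, released without a drop, its cap loosened by about 100–107° counter-clockwise. I handed the job in at about 21.5 s of the 48 s; it took three tries to enter the pocket, the first two touching the block with under 30 N.

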